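# Key a sprocket onto the welding turntable's shaft

## Task

Get the bare aluminium sprocket ready for welding on the blue-footed turntable: stand the brass key, blade down, fully home in the slot across the upright shaft, centred so that it sticks out evenly on both sides, and let go of it. Then line the sprocket's two keyways up with the key, lower the sprocket over the shaft until it lies flat on the turntable (lower it, do not let it crash down), and let go.

Things in the scene. Friction and masses are not known exactly. Their poses are not given: they have to be found in the camera images.
- arbor: Turntable: blue foot 160 across, steel face 136 mm across, top 30 mm above the bench; in its middle an upright shaft 40 mm across, top at 74 mm. A slot 22 mm wide (mouth chamfered to 29), open at the top and both ends, runs across the shaft, floor 50 mm above the bench; white marks on the face show its line. Origin: shaft axis at bench height. x: level, along the slot; y: across it; z up.
- key_grip (a point): Brass key standing on the bench, an upside-down T: blade 66 long, 14 thick, 20 mm high, on its middle a tab 24 long, 14 thick, up to 64 mm. 0.2 kg. Point: in the tab, 46 mm above the blade's underside (96 above the bench when home; tab top then 114). x: along the blade; y: through the 14 mm thickness (grip so); z up. The red key, 34 mm thick, does not fit.
- hub_grip (a point): Aluminium sprocket lying flat: disc 133 across, 14 thick, collar 104 x 64 mm, top 60 mm above the underside; through it a 50 mm bore with two opposite keyways 26 wide, out to 44 mm from the axis. 0.7 kg. Point: on the axis, 40 mm above the underside (70 above the bench when on the turntable). x: along keyways and 104 mm side; y: across the 64 mm flats (grip so); z up. The rusty one has no keyways.
Things that resemble listed ones, but are neither listed nor needed, are in the scene too. Of the things like the part that bears hub_grip, leave any that is green or purple; of the rest the larger one is meant.

How it is judged:
By the outcome, as a careful person would: the job done as asked, in the order asked, and still so for the second after the job is handed in, with the robot touching nothing.
It also fails if it takes over 61 s, if anything falls off the work surface, if the arm or the gripper's body presses on something with over 40 N, if the wrist force passes 120 N, or if a joint passes its speed limit or range.

## Robot

A 6-joint arm with a two-finger parallel gripper is mounted at the origin on the work surface. World frame = base frame: x ahead of the robot, y to its left, z up, the work surface at z = 0. Lengths are in m, angles in rad, forces in N, time in s.
With the tool pointing down it reaches from about 0.375 to 0.975 m from the base axis. Payload 3.8 kg.
Tool frame: the origin (TCP) lies at the very end of the fingers, on their centre line; the grasp point (between the pads) lies 19 mm behind it; z points along the fingers, y is the line along which they close (so a half turn about z gives the same grasp; the last joint's range is limited). The gripper opens to 85 mm and grips with 20 to 120 N. Pads are 22 mm wide; open, the fingers measure 114 mm over their backs; the gripper's body (76 mm by 85 mm) begins 54 mm behind the grasp point. The pads swing forward as they close: fully open they stand 13 mm farther back than shut.
Start: joints at [-1.363, 0.264, 1.604, -0, 1.274, -0.037], TCP at [0.164, -0.655, 0.231] pointing down, gripper open.
Joint ranges: [-2.63, 2.63], [-0.94, 2.18], [0.31, 2.57], [-1.31, 4.45], [0, 2.66], [-2.55, 2.55]. Speed limits (rad/s): [2.57, 2.57, 3.14, 3.14, 3.14, 3.14].

## Interface

Orientations are given as a rotation vector (axis times angle).
In Python, from plant import * gives the robot as it stands. The module is installed in compiled form; this text tells all that it offers.
- The arm moves only by the tool carry_out, never from a script. Its argument "commands" is a list of rows, each a list of 6 numbers: the shift along the tool's x, y, z in m, then the turn, a rotation vector about the tool's x, y, z in degrees. In form: [[tx, ty, tz, ax, ay, az], ...]. A call has 1 to 8 rows; each row is the pose to reach, as a shift and turn from the pose commanded when the call began, along the tool's axes at that moment; what a row does not reach only later rows make up. A row lasts 1/12 s, in which the tool goes at most 41.7 mm and 7.16 degrees, less where a joint would pass 70% of its speed; a pose out of reach is approached as far as the arm can. A call with a gripper value outside its range is refused whole. "gripper" is the finger opening in m, from 0 to 0.0854, set as the call begins (left out, the last holds). The fingers move at their own pace and stop on an object; "grip_force" is the grip in N (left out, the last holds). Time passes only in rows, so rows that repeat a pose let the fingers close. It gives the time, the measured TCP pose, the force, the opening and the grip force at its end, in the units of the state.
- get_obs(): the state, without advancing time (a new reading comes with each control period).
- camera(name): name is "scene" or "top" or "wrist"; returns a dict with "frame" (384x512x3 uint8, red, green, blue), "range_z" (384x512 float32, m along the optical axis (not along the pixel's ray), 0 where there is no reading), "mtx" (3x3 intrinsics, pixels), "k1" (the pictures are not rectified: a ray, as slopes to the right and down, at radius r is drawn at 1 + k1 r^2 times it, then the intrinsics apply), "view" (4x4, takes a point from world to camera coordinates); the wrist camera has in their place "tool_from_camera" (4x4, takes a point from camera to tool coordinates, whose origin is the TCP and whose axes are the flange's). Camera axes: x right, y up, looking along -z (the intrinsics and any distortion apply to the point x, -y, -z); pixel columns grow to the right and rows downward; lengths in m; the calibration is good to about 2 mm. A picture is of the moment at which its call begins: read the wrist's pose just before it.
- sign_off(): hands the job in; it is judged then, once.
The state is a dict: "time_s": time; "joint_positions": joint angles; "qvel": joint speeds; "joint_efforts": joint torques, N m; "ee_pos": TCP position; "tool_rot": TCP orientation; "contact_force": force on the tool from outside, world axes, zero at the start; "torque": the same for the moment, N m; "width": opening from 0.0 (shut) to 1.0 (fully open); "grip_force": force on a finger pad.
Only numpy, scipy, OpenCV 4.12 (cv2) and the standard library are available. Lean on these libraries where they do the work, as an engineer would, in place of code of your own. Each camera call takes 0.05 s, during which the arm holds its last target. There are 200 camera calls.

## Working session

There is one attempt and no reset: what is moved stays moved. The work goes in short steps, Python scripts to look and compute and a tool call to move; the robot and the scene stay as the last step left them, time stands still between calls to the robot, and variables do not carry over. Pictures are saved under pics/ and viewed, at most 10 in all, crops included, and the job is handed in when it is done.

Besides the shell and the picture viewer there is one more tool, called after ">>>" as name(argument=value, ...) on one line, values as JSON. carry_out: Moves the arm, as the interface text tells. Its arguments: {"type":"object","properties":{"commands":{"type":"array"},"gripper":{"type":"number"},"grip_force":{"type":"number"}},"required":["commands"]}

```bash
mkdir -p pics
cat > h.py <<'E'
import numpy as np, cv2
from scipy.spatial.transform import Rotation as R
from plant import *
def T_tool(o):
    T=np.eye(4);T[:3,:3]=R.from_rotvec(o["tool_rot"]).as_matrix();T[:3,3]=o["ee_pos"];return T
def grab(name):
    o=get_obs();c=camera(name)
    c["w"]=T_tool(o)@c["tool_from_camera"] if name=="wrist" else np.linalg.inv(c["view"])
    return c
def ray(c,uv):
    K=c["mtx"];uv=np.atleast_2d(np.array(uv,float))
    d=(uv-K[:2,2])/[K[0,0],K[1,1]]; s=d.copy()
    for _ in range(20): s=d/(1+c["k1"]*(s**2).sum(1,keepdims=True))
    return np.c_[s[:,0],-s[:,1],-np.ones(len(s))]
def cloud(c):
    h,w=c["range_z"].shape;v,u=np.mgrid[:h,:w]
    p=ray(c,np.c_[u.ravel(),v.ravel()])*c["range_z"].reshape(-1,1)
    P=(p@c["w"][:3,:3].T+c["w"][:3,3]).reshape(h,w,3);P[c["range_z"]==0]=np.nan;return P
def onplane(c,uv,z):
    d=ray(c,uv)@c["w"][:3,:3].T;o=c["w"][:3,3];return o+d*((z-o[2])/d[:,2])[:,None]
def save(im,n): cv2.imwrite("pics/"+n,im[...,::-1])
E
python3 - <<'E'
from h import *
import pickle
o=get_obs();print(o)
C={n:grab(n) for n in("top","scene","wrist")}
pickle.dump(C,open("c.pkl","wb"))
for n in C: print(n,C[n]["w"].round(3).tolist(),C[n]["mtx"].tolist(),C[n]["k1"])
save(cv2.resize(C["top"]["frame"],(800,600)),"top.png");save(cv2.resize(C["scene"]["frame"],(800,600)),"scene.png")
E
```

```text
{'time_s': 0.0, 'joint_positions': array([-1.36289494e+00,  2.64778819e-01,  1.60539134e+00,  1.70710714e-05,
        1.27368491e+00, -3.68958482e-02]), 'qvel': array([ 0.00127671, -0.00047497, -0.00069342, -0.00087542,  0.00063503,
        0.00040753]), 'joint_efforts': array([ 1.27203948e-03, -5.15112126e+01, -3.67313719e+01,  1.60415138e-04,
        1.28136249e-02,  5.27927781e-07]), 'ee_pos': array([ 0.16344737, -0.65415464,  0.22993536]), 'tool_rot': array([-3.11585153e+00, -3.83283984e-01,  2.77752531e-04]), 'contact_force': array([ 0.16034567, -0.96006363, -0.29264278]), 'torque': array([-0.06090091,  0.01768732,  0.019507  ]), 'grip_force': 0.0, 'width': 1.0005222135551892}
top [[0.019, 0.985, -0.171, 0.33], [-1.0, 0.018, -0.006, -0.092], [-0.003, 0.171, 0.985, 0.923], [0.0, 0.0, 0.0, 1.0]] [[350.2277588027851, 0.0, 246.50394430457243], [0.0, 350.2277588027851, 195.4221088776985], [0.0, 0.0, 1.0]] -0.06034417100075594
scene [[0.275, -0.525, 0.805, 1.252], [0.961, 0.139, -0.238, -0.317], [0.013, 0.839, 0.543, 0.589], [0.0, 0.0, 0.0, 1.0]] [[411.14719226413916, 0.0, 259.5923545999487], [0.0, 411.14719226413916, 191.40776022285598], [0.0, 0.0, 1.0]] -0.12585310012146747
wrist [[0.242, 0.929, 0.28, 0.234], [-0.97, 0.232, 0.068, -0.637], [-0.002, -0.288, 0.958, 0.374], [0.0, 0.0, 0.0, 1.0]] [[332.7662944133591, 0.0, 257.5768412160128], [0.0, 332.7662944133591, 189.8353102786212], [0.0, 0.0, 1.0]] -0.0749862849609731
```

View pics/top.png

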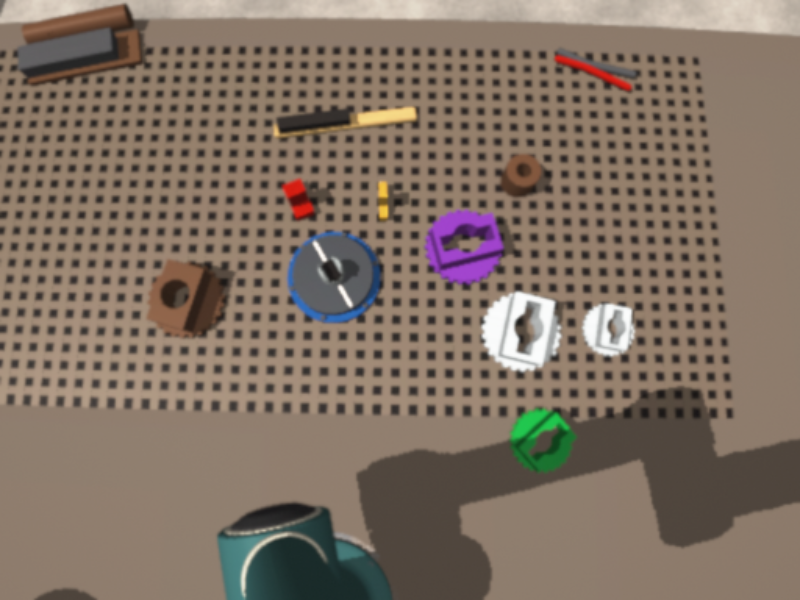

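View pics/scene.png

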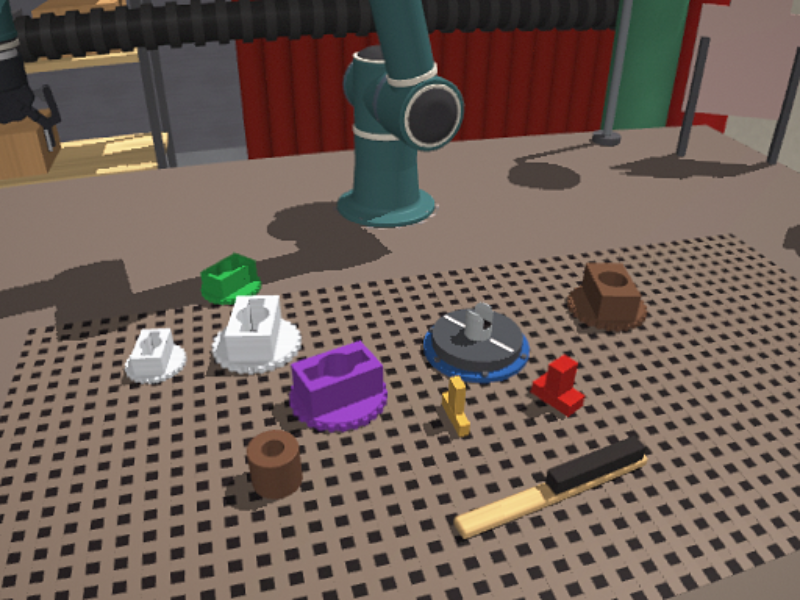

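The top view shows the yellow key at (384,200), the turntable at (333,275) with white marks from (318,243) to (350,303), and the large bare sprocket at (521,330). Its smaller twin is at (609,330). The scene view agrees: key at (457,405), turntable at (478,340), sprocket at (257,330).

Run:
```python
from h import *
import pickle
C=pickle.load(open("c.pkl","rb"))
def rect(P): 
    r=cv2.minAreaRect((P[:,:2]*1000).astype(np.float32));return np.round(r[0],1),np.round(r[1],1),round(r[2],1),np.round(cv2.boxPoints(r),0).tolist()
for n in("top","scene"):
    c=C[n];P=cloud(c);hsv=cv2.cvtColor(c["frame"],cv2.COLOR_RGB2HSV);H,S,V=[hsv[...,i].astype(int) for i in range(3)]
    f=lambda x,y,r:np.hypot(P[...,0]-x,P[...,1]-y)<r
    g=onplane(c,np.array([[384,200],[333,272],[521,330]])/1.5625 if n=="top" else np.array([[457,405],[478,340],[257,330]])/1.5625,0.03)
    print(n,g.round(3).tolist())
    (kx,ky,_),(tx,ty,_),(sx,sy,_)=g
    z=P[...,2]
    k=f(kx,ky,.06)&(S>120)&(H>15)&(H<35)&(z>.006)
    print("key",k.sum(),"zmax",np.percentile(z[k],[50,98]).round(4))
    for lo,hi in((.012,.03),(.055,.075)):
        m=k&(z>lo)&(z<hi);print(lo,m.sum(),np.median(z[m]) if m.any() else 0,rect(P[m]) if m.sum()>3 else 0)
    m=f(sx,sy,.09)&(V>120)&(S<60)&(z>.05)&(z<.07);print("collar",m.sum(),np.median(z[m]),rect(P[m]))
    m=f(sx,sy,.11)&(V>120)&(S<60)&(z>.005)&(z<.075);print("disc",m.sum(),rect(P[m]))
    m=f(tx,ty,.09)&(z>.022)&(z<.037);print("face",m.sum(),np.median(z[m]),rect(P[m]),cv2.minEnclosingCircle((P[m][:,:2]*1000).astype(np.float32)))
    m&=(V>180)&(S<60);print("marks",m.sum(),rect(P[m]) if m.sum()>3 else 0)
    m=f(tx,ty,.06)&(z>.066)&(z<.082);print("shaft",m.sum(),np.median(z[m]),rect(P[m]))
w=C["wrist"];print(w["tool_from_camera"].round(3).tolist())
```

```text
top [[0.668, -0.081, 0.03], [0.54, 0.002, 0.03], [0.447, -0.311, 0.03]]
key 132 zmax [0.0447 0.0661]
0.012 50 0.019768570435907462 (array([672.9, -78.8]), array([66.8, 10.8]), 1.0, [[639.0, -74.0], [640.0, -85.0], [706.0, -84.0], [706.0, -73.0]])
0.055 59 0.06300443064946182 (array([673.8, -77.8]), array([23.8, 13. ]), 1.1, [[662.0, -71.0], [662.0, -84.0], [686.0, -84.0], [686.0, -71.0]])
collar 636 0.05903468096687653 (array([ 448.4, -315.3]), array([ 62.9, 105.3]), 77.3, [[390.0, -334.0], [493.0, -358.0], [507.0, -296.0], [404.0, -273.0]])
disc 1619 (array([ 446.2, -313.3]), array([130.8, 125.6]), 53.0, [[357.0, -328.0], [457.0, -403.0], [536.0, -299.0], [435.0, -223.0]])
face 1843 0.02923353207243007 (array([537.7,   3.8]), array([134.3, 134.8]), 22.5, [[450.0, 40.0], [501.0, -84.0], [626.0, -33.0], [574.0, 92.0]]) ((537.9520263671875, 4.276878356933594), 68.52883911132812)
marks 88 (array([537.9,   3.8]), array([128.5,   7.8]), 31.0, [[481.0, -26.0], [485.0, -33.0], [595.0, 34.0], [591.0, 40.0]])
shaft 58 0.06966996505984213 (array([539.5,   4.4]), array([30. , 37.1]), 21.9, [[51
[... 622 characters left out ...]
rray([ 454. , -315.6]), array([129.3, 122.2]), 81.4, [[384.0, -370.0], [505.0, -389.0], [524.0, -261.0], [403.0, -243.0]])
face 1398 0.02869595227950611 (array([539.7,   4.6]), array([135.2, 135. ]), 87.5, [[469.0, -60.0], [604.0, -66.0], [610.0, 69.0], [475.0, 75.0]]) ((538.301025390625, 5.46547794342041), 69.69490051269531)
marks 53 (array([536.4,   5.9]), array([130.1,   8.9]), 31.7, [[479.0, -25.0], [483.0, -32.0], [594.0, 36.0], [589.0, 44.0]])
shaft 72 0.06970588607435824 (array([539.3,   3.9]), array([32. , 36.7]), 29.7, [[516.0, 12.0], [535.0, -20.0], [562.0, -4.0], [544.0, 28.0]])
[[-0.0, 0.958, 0.288, 0.073], [1.0, 0.0, 0.0, 0.0], [0.0, 0.288, -0.958, -0.144], [0.0, 0.0, 0.0, 1.0]]
```

```bash
cat >> h.py <<'E'
def go(x,y,z,yaw):
    o=get_obs();T=T_tool(o);a=np.radians(yaw)
    D=np.array([[np.cos(a),np.sin(a),0],[np.sin(a),-np.cos(a),0],[0,0,-1.]])
    s=T[:3,:3].T@(np.array([x,y,z])-T[:3,3]);r=R.from_matrix(T[:3,:3].T@D).as_rotvec(degrees=True)
    print("t",round(o["time_s"],2),"tcp",o["ee_pos"].round(4),"F",o["contact_force"].round(1),"w",round(o["width"]*85.4,1),"g",round(o["grip_force"],1),"yaw",round(np.degrees(np.arctan2(T[1,0],T[0,0])),2))
    print("row",s.round(4),r.round(2))
E
python3 -c "
from h import *
go(.6735,-.078,.2,1.5)"
```

```text
t 0.15 tcp [ 0.1635 -0.6543  0.2302] F [ 0.7 -0.4 -0.1] w 85.2 g 0.0 yaw 14.02
row [ 0.6345 -0.4355  0.031 ] [-1.000e-01  1.000e-02  1.252e+01]
```

>>> carry_out(commands=[[0.033,-0.0225,0,0,0,0],[0.066,-0.045,0,0,0,0],[0.099,-0.0675,0,0,0,0],[0.132,-0.09,0,0,0,0],[0.165,-0.1125,0,0,0,0],[0.198,-0.135,0,0,0,0],[0.231,-0.1575,0,0,0,0],[0.264,-0.18,0,0,0,0]], gripper=0.05)

```text
time_s: 0.82
ee_pos: [0.3768, -0.4144, 0.231]
tool_rot: [-3.118, -0.383, 0.0]
contact_force: [1.4, -0.6, 0.7]
width: 0.587
grip_force: 0.0
```

>>> carry_out(commands=[[0.033,-0.0225,0,0,0,0],[0.066,-0.045,0,0,0,0],[0.099,-0.0675,0,0,0,0],[0.132,-0.09,0,0,0,0],[0.165,-0.1125,0,0,0,0],[0.198,-0.135,0,0,0,0],[0.231,-0.1575,0,0,0,0],[0.264,-0.18,0,0,0,0]])

```text
time_s: 1.48
ee_pos: [0.5894, -0.1758, 0.231]
tool_rot: [-3.118, -0.384, 0.001]
contact_force: [1.0, -0.6, 0.4]
width: 0.584
grip_force: 0.0
```

>>> carry_out(commands=[[0.033,-0.0225,0.01,0,0,6],[0.066,-0.045,0.02,0,0,12],[0.099,-0.0675,0.03,0,0,12.5],[0.107,-0.0755,0.03,0,0,12.5],[0.107,-0.0755,0.03,0,0,12.5],[0.107,-0.0755,0.03,0,0,12.5]])

```text
time_s: 1.98
ee_pos: [0.6738, -0.078, 0.2005]
tool_rot: [3.141, 0.045, -0.003]
contact_force: [-0.1, -0.1, 0.1]
width: 0.582
grip_force: 0.0
```

Run:
```python
from h import *
go(.6735,-.078,.13,1.5)
c=grab("wrist");P=cloud(c)
save(cv2.resize(c["frame"],(800,600)),"w1.png")
hsv=cv2.cvtColor(c["frame"],cv2.COLOR_RGB2HSV);H,S=hsv[...,0],hsv[...,1];z=P[...,2]
k=(np.hypot(P[...,0]-.6735,P[...,1]+.078)<.06)&(S>120)&(H>15)&(H<35)
for lo,hi in((.012,.026),(.055,.075)):
    m=k&(z>lo)&(z<hi);r=cv2.minAreaRect((P[m][:,:2]*1000).astype(np.float32));print(m.sum(),np.median(z[m]) if m.any() else 0,r)
```

```text
t 1.98 tcp [ 0.6738 -0.078   0.2005] F [-0.1 -0.1  0.1] w 49.7 g 0.0 yaw 1.65
row [-0.0002 -0.      0.0705] [0.02 0.1  0.15]
424 0.020876529433878133 ((672.8452758789062, -79.00829315185547), (65.09392547607422, 13.846803665161133), 1.955520749092102)
463 0.06484308733595134 ((672.4789428710938, -79.30342864990234), (24.425777435302734, 13.178564071655273), 1.6944856643676758)
```

View pics/w1.png

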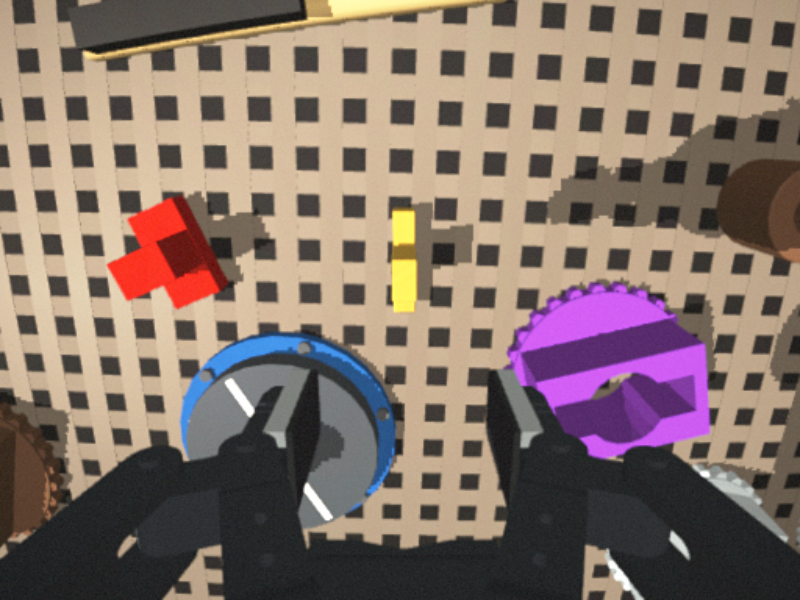

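The wrist view shows the key at (403,255), centred between the fingers and agreeing with the fixed cameras to within 1 mm. I'll descend and grip.

>>> carry_out(commands=[[-0.0005,0.0005,0.035,0,0,0],[-0.0005,0.0005,0.07,0,0,0],[-0.0005,0.0005,0.105,0,0,0],[-0.0005,0.0005,0.135,0,0,0],[-0.0005,0.0005,0.155,0,0,0],[-0.0005,0.0005,0.17,0,0,0],[-0.0005,0.0005,0.17,0,0,0]])

```text
time_s: 2.62
ee_pos: [0.6701, -0.0802, 0.0278]
tool_rot: [-3.141, -0.039, 0.01]
contact_force: [-1.0, -0.9, -1.0]
width: 0.588
grip_force: 0.0
```

>>> carry_out(commands=[[0,0,0,0,0,0],[0,0,0,0,0,0],[0,0,0,0,0,0],[0,0,0,0,0,0],[0,0,0,0,0,0],[0,0,0,0,0,0],[0,0,0,0,0,0],[0,0,0,0,0,0]], gripper=0.0, grip_force=40)

```text
time_s: 3.28
ee_pos: [0.6756, -0.0796, 0.0341]
tool_rot: [3.14, 0.042, 0.007]
contact_force: [-0.4, -1.8, 6.5]
width: 0.159
grip_force: 41.9
```

>>> carry_out(commands=[[0,0,-0.02,0,0,0],[0,0,-0.05,0,0,0],[0,0,-0.085,0,0,0],[0,0,-0.12,0,0,0],[0,0,-0.13,0,0,0],[0,0,-0.13,0,0,0]])

```text
time_s: 3.78
ee_pos: [0.6768, -0.0792, 0.1666]
tool_rot: [3.14, 0.042, 0.014]
contact_force: [0.4, -0.2, -1.2]
width: 0.156
grip_force: 40.7
```

Run:
```python
from h import *
go(.538,.0045,.16,31.2)
```

```text
t 3.78 tcp [ 0.6768 -0.0792  0.1666] F [ 0.4 -0.2 -1.2] w 13.4 g 40.7 yaw 1.54
row [-0.1365 -0.0874  0.0053] [  0.22  -0.49 -29.66]
```

Run:
```python
from h import *
import pickle
for i in range(2):
  for n in ("scene","top","wrist"):
    go(.538,.0045,.16,31.2)
    c=grab(n);P=cloud(c);hsv=cv2.cvtColor(c["frame"],cv2.COLOR_RGB2HSV);H,S=hsv[...,0],hsv[...,1];z=P[...,2]
    k=(np.hypot(P[...,0]-.6735,P[...,1]+.078)<.06)&(S>120)&(H>15)&(H<35)&(z>.08)
    print(n,k.sum(),np.percentile(z[k],[1,50,99]).round(4) if k.any() else 0)
    if i and k.any():
        r=cv2.minAreaRect((P[k][:,:2]*1000).astype(np.float32));print(r)
    if i and n=="scene":save(cv2.resize(c["frame"],(800,600)),"s2.png")
print(get_obs()["qvel"].round(3),get_obs()["joint_positions"].round(4))
```

```text
t 3.78 tcp [ 0.6768 -0.0792  0.1666] F [ 0.4 -0.2 -1.2] w 13.4 g 40.7 yaw 1.54
row [-0.1365 -0.0874  0.0053] [  0.22  -0.49 -29.66]
scene 402 [0.1328 0.1517 0.196 ]
t 3.83 tcp [ 0.6748 -0.0789  0.1632] F [-0.7 -0.7 -2.6] w 13.1 g 40.6 yaw 1.54
row [-0.1345 -0.0871  0.0026] [  0.09  -0.21 -29.66]
top 0 0
t 3.88 tcp [ 0.673  -0.0787  0.1605] F [-0.5 -0.4 -2.4] w 13.2 g 40.6 yaw 1.53
row [-0.1328 -0.0868  0.0006] [-2.000e-02  4.000e-02 -2.967e+01]
wrist 4472 [0.1338 0.1809 0.1927]
t 3.93 tcp [ 0.672  -0.0786  0.1588] F [-1.  -0.3 -3.1] w 13.3 g 40.6 yaw 1.53
row [-0.1317 -0.0866 -0.0007] [ -0.1    0.2  -29.67]
scene 391 [0.1254 0.1436 0.1886]
((671.9188232421875, -82.7234878540039), (65.37066650390625, 25.105792999267578), 2.500436544418335)
t 3.98 tcp [ 0.6715 -0.0786  0.1579] F [-0.2  0.3 -1.3] w 13.4 g 40.6 yaw 1.53
row [-0.1312 -0.0866 -0.0013] [ -0.14   0.29 -29.67]
top 0 0
t 4.03 tcp [ 0.6714 -0.0785  0.1577] F [ 0.  -0.8 -2.3] w 13.1 g 40.6 yaw 1.53
row [-0.1312 -0.0866 -0.0015] [ -0.15   0.3  -29.67]
wrist 4470 [0.1304 0.1779 0.19  ]
((678.6488037109375, -78.59436798095703), (45.18922805786133, 13.933208465576172), 1.865752935409546)
[-0.001  0.001 -0.012 -0.001 -0.002 -0.001] [-0.1534  0.3204  1.6704  0.      1.1562  1.3907]
```

View pics/s2.png

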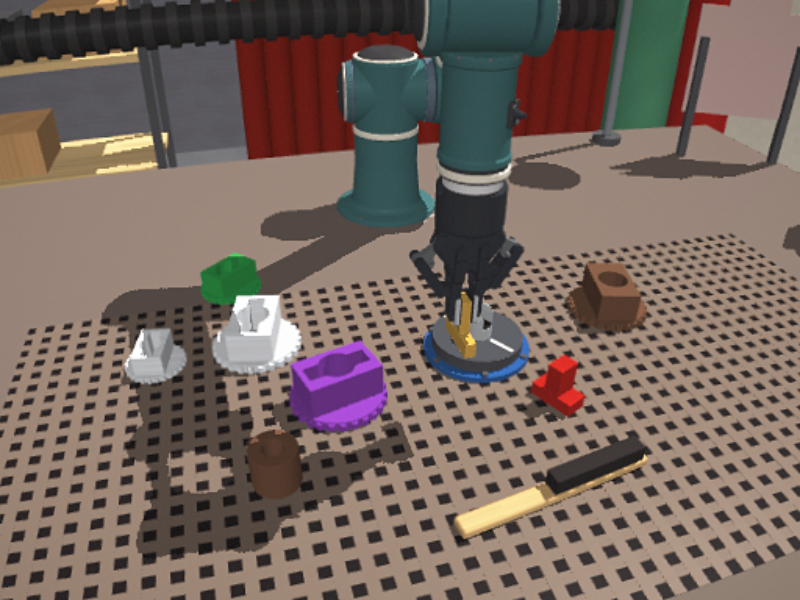

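>>> carry_out(commands=[[-0.015,-0.01,0,0,0,-4],[-0.04,-0.026,0,0,0,-9],[-0.065,-0.043,0,0,0,-14],[-0.09,-0.06,0,0,0,-19],[-0.11,-0.073,0,0,0,-24],[-0.124,-0.082,0,0,0,-27.5],[-0.13,-0.086,0,0,0,-29.2],[-0.132,-0.087,0,0,0,-29.7]])

```text
time_s: 4.75
ee_pos: [0.5376, 0.0051, 0.16]
tool_rot: [-3.024, -0.847, 0.004]
contact_force: [-0.4, -0.4, -1.6]
width: 0.155
grip_force: 40.6
```

>>> carry_out(commands=[[0,0,0.01,0,0,0],[0,0,0.015,0,0,0],[0,0,0.015,0,0,0],[0,0,0.015,0,0,0],[0,0,0.015,0,0,0],[0,0,0.015,0,0,0],[0,0,0.015,0,0,0],[0,0,0.015,0,0,0]])

```text
time_s: 5.42
ee_pos: [0.5397, 0.0044, 0.1466]
tool_rot: [3.026, 0.845, 0.001]
contact_force: [-0.4, 0.6, -1.7]
width: 0.16
grip_force: 40.6
```

```bash
cat > kk.py <<'E'
from h import *
go(.538,.0045,.11,31.2)
for n in ("wrist","scene","top"):
    c=grab(n);P=cloud(c)
    hsv=cv2.cvtColor(c["frame"],cv2.COLOR_RGB2HSV);H,S,V=[hsv[...,i].astype(int) for i in range(3)];z=P[...,2]
    near=np.hypot(P[...,0]-.538,P[...,1]-.0045)<.066
    k=near&(S>120)&(H>15)&(H<35)&(z>.04)
    if k.any():
        print(n,k.sum(),np.percentile(z[k],[1,99]).round(4))
        zt=np.percentile(z[k],99)-.044
        m=k&(abs(z-zt)<.005)
        if m.sum()>5:print("blade",m.sum(),cv2.minAreaRect((P[m][:,:2]*1000).astype(np.float32)))
    m=near&(z>.02)&(z<.038)&(V>170)&(S<70)
    if m.sum()>5:print("marks",m.sum(),cv2.minAreaRect((P[m][:,:2]*1000).astype(np.float32)))
    if n=="wrist":save(cv2.resize(c["frame"],(800,600)),"w%d.png"%int(get_obs()["time_s"]*100))
go(.538,.0045,.11,31.2)
E
python3 kk.py; ls pics
```

```text
t 5.42 tcp [0.5397 0.0044 0.1466] F [-0.4  0.6 -1.7] w 13.6 g 40.6 yaw 31.21
row [-0.0014 -0.001   0.0366] [ 0.02 -0.03  0.01]
wrist 4491 [0.1171 0.1788]
blade 1277 ((555.6309814453125, 14.143810272216797), (22.167020797729492, 13.943533897399902), 31.108911514282227)
marks 445 ((544.62939453125, 18.68346405029297), (95.22779846191406, 36.45563507080078), 38.93354797363281)
scene 349 [0.1122 0.1743]
blade 139 ((539.819580078125, 3.6500244140625), (65.29910278320312, 15.96963119506836), 32.5197868347168)
marks 60 ((536.8129272460938, 5.885711669921875), (127.62327575683594, 9.645023345947266), 31.953372955322266)
top 49 [0.0492 0.1348]
marks 54 ((500.47979736328125, -18.452787399291992), (41.33418655395508, 8.722848892211914), 30.718856811523438)
t 5.57 tcp [0.5395 0.0045 0.1465] F [ 0.4  0.2 -1.1] w 13.1 g 40.6 yaw 31.22
row [-0.0013 -0.0008  0.0365] [ 0.01 -0.02  0.02]
s2.png
scene.png
top.png
w1.png
w546.png
```

View pics/w546.png

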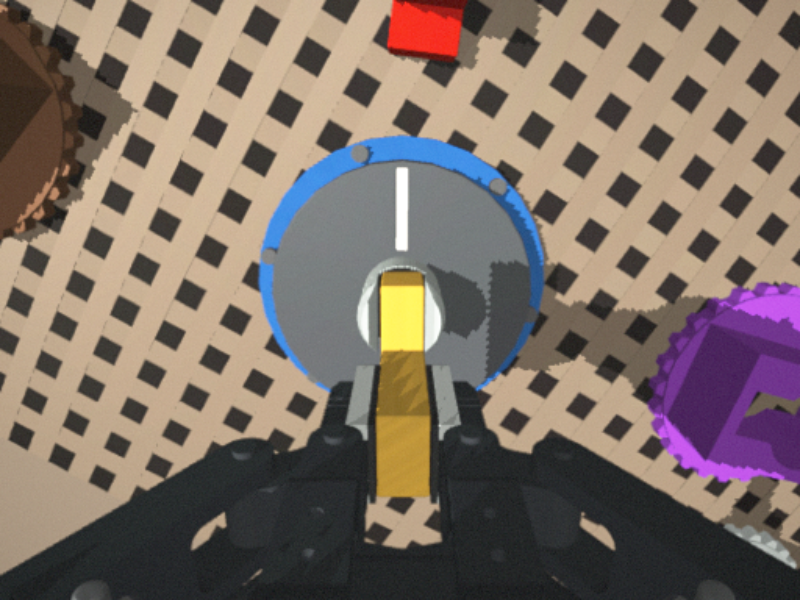

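The key at column 402 lines up with the mark at column 402, so it is square and centred across the slot. Next I'll check the along-slot centring within the same camera.

Run:
```python
from h import *
d=np.array([np.cos(np.radians(31.2)),np.sin(np.radians(31.2))])
for n in("wrist","scene"):
    c=grab(n);o=get_obs();P=cloud(c);hsv=cv2.cvtColor(c["frame"],cv2.COLOR_RGB2HSV);H,S,V=[hsv[...,i].astype(int) for i in range(3)];z=P[...,2]
    q=P[...,:2]-[.538,.0045];s=q@d*1000;t=q@np.array([-d[1],d[0]])*1000
    r=np.hypot(s,t)
    k=(r<60)&(S>120)&(H>15)&(H<35)&(z>.06)
    zt=o["ee_pos"][2]+.0322
    m=k&(abs(z-zt)<.003);print(n,"tabtop",m.sum(),np.percentile(s[m],[2,98]).round(1),np.percentile(t[m],[2,98]).round(1))
    m=k&(abs(z-(zt-.044))<.003);print("blade",m.sum(),np.percentile(s[m],[1,99]).round(1),np.percentile(t[m],[1,99]).round(1),np.median(z[m]))
    m=(r<75)&(abs(z-.03)<.006)&(V>190)&(S<60)&(abs(t)<8)
    for sg in(-1,1):
        a=m&(s*sg>15)
        if a.sum()>5:print("mark",sg,a.sum(),np.percentile(s[a],[1,99]).round(1),np.percentile(t[a],[2,98]).round(1))
    m=(r<85)&(abs(z-.0295)<.004)
    A=np.c_[s[m],t[m]].astype(np.float32);print("face",cv2.minEnclosingCircle(A),A.min(0),A.max(0))
    m=(r<28)&(abs(z-.074)<.003)&(S<60)&(abs(t)>8)
    if m.sum()>5:print("shaft",m.sum(),np.percentile(s[m],[1,99]),np.percentile(t[m],[1,99]))
```

```text
wrist tabtop 1881 [-13.3   9.8] [-7.6  5.6]
blade 1203 [ 9.3 30.7] [-7.5  5.9] 0.1333616987009235
mark 1 401 [21.7 61.9] [-3.6  1.8]
face ((-1.998293161392212, -0.30601420998573303), 68.11531829833984) [-56.45278 -67.90737] [65.5172  67.42316]
shaft 486 [-13.37890019  10.32600837] [-18.60130933  18.1218007 ]
scene tabtop 3 [ 9.9 12.8] [-0.   4.8]
blade 48 [-30.5  32.1] [-8.5  6.3] 0.13297952668107998
mark -1 25 [-63.1 -29.1] [-2.2  6.2]
mark 1 28 [24.8 63.4] [-1.4  5. ]
face ((0.13497941195964813, 1.0105845928192139), 69.64563751220703) [-66.71691 -67.94909] [69.55419 68.0544 ]
shaft 21 [-6.58478003 11.31786327] [-17.65020565  18.79080726]
```

>>> carry_out(commands=[[0,0,0.006,0,0,0],[0,0,0.015,0,0,0],[0,0,0.025,0,0,0],[0,0,0.035,0,0,0],[0,0,0.043,0,0,0],[0,0,0.049,0,0,0],[0,0,0.053,0,0,0],[0,0,0.055,0,0,0]])

```text
time_s: 6.33
ee_pos: [0.5388, 0.0045, 0.0901]
tool_rot: [-3.025, -0.845, 0.002]
contact_force: [-0.0, 0.3, -2.3]
width: 0.154
grip_force: 40.6
```

>>> carry_out(commands=[[0,0,0,0,0,0],[0,0,0,0,0,0],[0,0,0.001,0,0,0],[0,0,0.002,0,0,0],[0,0,0.003,0,0,0],[0,0,0.004,0,0,0],[0,0,0.005,0,0,0],[0,0,0.006,0,0,0]])

```text
time_s: 7.0
ee_pos: [0.5394, 0.0045, 0.0853]
tool_rot: [3.026, 0.846, 0.0]
contact_force: [-0.4, -0.1, -2.2]
width: 0.157
grip_force: 40.6
```

```bash
python3 -c "
from h import *
go(.5395,.0045,.082,31.2);camera('top');camera('top');go(.5395,.0045,.082,31.2)"
```

```text
t 7.0 tcp [0.5394 0.0045 0.0853] F [-0.4 -0.1 -2.2] w 13.4 g 40.6 yaw 31.23
row [0.0001 0.     0.0033] [ 0.   -0.01  0.03]
t 7.1 tcp [0.5391 0.0045 0.085 ] F [-0.2 -0.1 -1.8] w 13.3 g 40.6 yaw 31.22
row [0.0003 0.0002 0.003 ] [-0.02  0.02  0.02]
```

Key bottom is now at about 53 mm, inside the slot. I'll go on gently until contact.

>>> carry_out(commands=[[0,0,0.0005,0,0,0],[0,0,0.001,0,0,0],[0,0,0.0015,0,0,0],[0,0,0.002,0,0,0],[0,0,0.0025,0,0,0],[0,0,0.003,0,0,0],[0,0,0.003,0,0,0],[0,0,0.003,0,0,0]])

```text
time_s: 7.77
ee_pos: [0.5395, 0.0045, 0.0841]
tool_rot: [3.026, 0.846, 0.0]
contact_force: [-5.5, -0.9, 9.7]
width: 0.158
grip_force: 42.3
```

>>> carry_out(commands=[[0,0,0.0003,0,0,0],[0,0,0.0006,0,0,0],[0,0,0.001,0,0,0],[0,0,0.0013,0,0,0],[0,0,0.0016,0,0,0],[0,0,0.002,0,0,0],[0,0,0.002,0,0,0],[0,0,0.002,0,0,0]])

```text
time_s: 8.43
ee_pos: [0.5396, 0.0045, 0.084]
tool_rot: [3.026, 0.846, 0.0]
contact_force: [-11.5, 0.7, 21.4]
width: 0.156
grip_force: 44.0
```

>>> carry_out(commands=[[0,0,-0.002,0,0,0],[0,0,-0.003,0,0,0],[0,0,-0.003,0,0,0]])

```text
time_s: 8.68
ee_pos: [0.54, 0.0045, 0.084]
tool_rot: [3.025, 0.845, 0.002]
contact_force: [-1.2, -0.9, 5.3]
width: 0.157
grip_force: 41.6
```

```bash
sed -i 's/n=="wrist":save/0:save/' kk.py; python3 kk.py
```

```text
t 8.68 tcp [0.54   0.0045 0.084 ] F [-1.2 -0.9  5.3] w 13.4 g 41.6 yaw 31.23
row [-0.0016 -0.001  -0.026 ] [ 0.04 -0.07  0.03]
wrist 4520 [0.0529 0.1162]
blade 1290 ((555.7809448242188, 14.06867790222168), (22.481037139892578, 13.96375846862793), 31.16118049621582)
marks 643 ((552.06689453125, 25.714757919311523), (66.97515106201172, 52.71615982055664), 50.91228485107422)
scene 237 [0.0503 0.1123]
blade 104 ((538.6114501953125, 6.708459854125977), (65.53309631347656, 22.42142677307129), 31.7083683013916)
marks 60 ((537.045654296875, 6.3274383544921875), (128.63583374023438, 7.482191562652588), 31.059024810791016)
top 36 [0.0513 0.0717]
marks 47 ((497.9277038574219, -19.92430305480957), (35.10349655151367, 8.671406745910645), 30.936832427978516)
t 8.83 tcp [0.54   0.0045 0.0841] F [-1.7 -0.1  6.3] w 13.1 g 41.7 yaw 31.23
row [-0.0017 -0.0011 -0.0259] [ 0.04 -0.05  0.03]
```

The key is home, with its top at about 114 mm. Releasing it and rising.

>>> carry_out(commands=[[0,0,0,0,0,0],[0,0,0,0,0,0],[0,0,0,0,0,0],[0,0,0,0,0,0],[0,0,0,0,0,0]], gripper=0.05)

```text
time_s: 9.25
ee_pos: [0.5392, 0.0045, 0.0829]
tool_rot: [-3.026, -0.845, 0.001]
contact_force: [1.1, -1.1, -0.1]
width: 0.586
grip_force: 0.0
```

>>> carry_out(commands=[[0,0,-0.01,0,0,0],[0,0,-0.03,0,0,0],[0,0,-0.06,0,0,0],[0,0,-0.09,0,0,0],[0,0,-0.11,0,0,0],[0,0,-0.125,0,0,0],[0,0,-0.13,0,0,0],[0,0,-0.13,0,0,0]])

```text
time_s: 9.92
ee_pos: [0.5407, 0.0044, 0.2157]
tool_rot: [3.024, 0.845, 0.006]
contact_force: [0.4, 0.5, -0.4]
width: 0.586
grip_force: 0.0
```

Run:
```python
from h import *
d=np.array([np.cos(np.radians(31.2)),np.sin(np.radians(31.2))])
for n in("wrist","top","scene"):
    go(.4486,-.3145,.14,-13)
    c=grab(n);P=cloud(c);hsv=cv2.cvtColor(c["frame"],cv2.COLOR_RGB2HSV);H,S,V=[hsv[...,i].astype(int) for i in range(3)];z=P[...,2]
    q=P[...,:2]-[.538,.0045];s=q@d*1000;t=q@np.array([-d[1],d[0]])*1000;r=np.hypot(s,t)
    k=(r<60)&(S>120)&(H>15)&(H<35)&(z>.04)
    for z0 in(.07,.114):
        m=k&(abs(z-z0)<.005)
        if m.sum()>5:print(n,z0,m.sum(),np.percentile(s[m],[1,99]).round(1),np.percentile(t[m],[1,99]).round(1),np.median(z[m]))
    m=(r<85)&(abs(z-.0295)<.004);A=np.c_[s[m],t[m]].astype(np.float32);print("face",cv2.minEnclosingCircle(A))
    m=(r<75)&(abs(z-.03)<.006)&(V>190)&(S<60)&(abs(t)<8)
    for sg in(-1,1):
        a=m&(s*sg>15)
        if a.sum()>5:print("mark",sg,a.sum(),np.percentile(s[a],[1,99]).round(1),np.percentile(t[a],[2,98]).round(1))
    if n=="wrist":save(c["frame"][90:390],"w3.png")
go(.4486,-.3145,.14,-13)
```

```text
t 9.92 tcp [0.5407 0.0044 0.2157] F [ 0.4  0.5 -0.4] w 50.1 g 0.0 yaw 31.23
row [-0.2443  0.2248  0.0754] [ 0.05 -0.25 44.23]
wrist 0.07 491 [-34.6  31.2] [-7.7  5.7] 0.07085839903531876
wrist 0.114 554 [-13.1  10.2] [-7.6  5.6] 0.11494995627439678
face ((-1.9207195043563843, -0.12117358297109604), 68.09940338134766)
mark -1 88 [-67.  -50.5] [-2.5  2.8]
mark 1 227 [28.3 62.1] [-3.4  2.4]
t 9.97 tcp [0.5396 0.0045 0.214 ] F [-0.5 -0.3 -0.7] w 49.8 g 0.0 yaw 31.23
row [-0.2433  0.2255  0.0738] [ 2.000e-02 -8.000e-02  4.423e+01]
top 0.07 59 [-33.3  28.9] [-7.8  5.9] 0.06920336242427494
top 0.114 54 [-11.6  10.5] [-7.8  5.8] 0.11311836735281983
face ((-0.5582442879676819, -0.2823835611343384), 67.9271011352539)
mark -1 43 [-64.4 -29.4] [-4.1  3.6]
t 10.02 tcp [0.5389 0.0045 0.2127] F [-0.6  0.2 -1. ] w 49.8 g 0.0 yaw 31.23
row [-0.2425  0.226   0.0728] [-1.000e-02  5.000e-02  4.423e+01]
scene 0.07 105 [-31.6  33.7] [-8.7  6.5] 0.06885920010340507
scene 0.114 47 [-10.7  13.2] [-8.   7.3] 0.1124560179395791
face ((0.7529563903808594, 0.5107325315475464), 69.40483093261719)
mark -1 25 [-63.6 -26.7] [-2.1  6. ]
mark 1 29 [25.3 63.3] [-2.7  5. ]
t 10.07 tcp [0.5384 0.0045 0.2119] F [ 0.5  0.8 -0.4] w 50.0 g 0.0 yaw 31.23
row [-0.2421  0.2263  0.0721] [-3.000e-02  1.300e-01  4.423e+01]
```

View pics/w3.png

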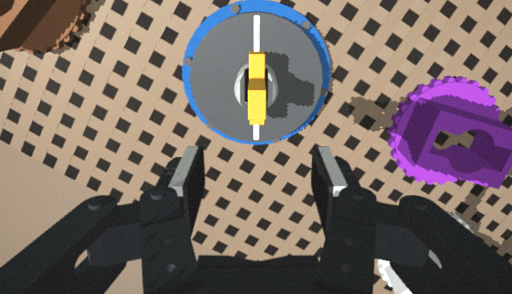

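The key stands home and centred: blade from -34.6 to 31.2 along the slot, against a face centre of -1.9. Now to the sprocket.

>>> carry_out(commands=[[-0.02,0.018,0,0,0,4],[-0.048,0.045,0,0,0,10],[-0.076,0.072,0,0,0,16],[-0.104,0.099,0,0,0,22],[-0.132,0.126,0,0,0,28],[-0.16,0.153,0,0,0,34],[-0.188,0.18,0,0,0,40],[-0.216,0.205,0,0,0,44.2]], gripper=0.0854)

```text
time_s: 10.73
ee_pos: [0.4593, -0.2841, 0.2113]
tool_rot: [-3.119, 0.363, 0.004]
contact_force: [0.9, 0.3, -0.7]
width: 1.001
grip_force: 0.0
```

```bash
python3 -c "
from h import *
go(.4486,-.3145,.2,-13)"
```

```text
t 10.73 tcp [ 0.4593 -0.2841  0.2113] F [ 0.9  0.3 -0.7] w 85.5 g 0.0 yaw -13.27
row [-0.0034  0.0321  0.0113] [-0.06  0.16 -0.27]
```

>>> carry_out(commands=[[-0.002,0.015,0.003,0,0,-0.3],[-0.003,0.025,0.007,0,0,-0.3],[-0.0035,0.03,0.01,0,0,-0.3],[-0.0035,0.032,0.011,0,0,-0.3],[-0.0035,0.032,0.011,0,0,-0.3],[-0.0035,0.032,0.011,0,0,-0.3],[-0.0035,0.032,0.011,0,0,-0.3],[-0.0035,0.032,0.011,0,0,-0.3]])

```text
time_s: 11.4
ee_pos: [0.4509, -0.3123, 0.2026]
tool_rot: [3.123, -0.344, 0.001]
contact_force: [0.7, -0.5, 0.2]
width: 0.996
grip_force: 0.0
```

Run:
```python
from h import *
go(.4486,-.3145,.1,-13)
c=grab("wrist");P=cloud(c);hsv=cv2.cvtColor(c["frame"],cv2.COLOR_RGB2HSV);S,V=hsv[...,1],hsv[...,2];z=P[...,2]
a=np.radians(-13);q=P[...,:2]-[.4486,-.3145];s=q@[np.cos(a),np.sin(a)]*1000;t=q@[-np.sin(a),np.cos(a)]*1000
for n,z0,e in(("collar",.06,.005),("disc",.014,.005)):
    m=(np.hypot(s,t)<80)&(abs(z-z0)<e)&(S<70)&(V>90);A=np.c_[s[m],t[m]].astype(np.float32)
    print(n,m.sum(),np.median(z[m]),cv2.minAreaRect(A),np.percentile(A,[1,99],axis=0).round(1).tolist(),cv2.minEnclosingCircle(A))
save(cv2.resize(c["frame"],(800,600)),"w4.png")
go(.4486,-.3145,.1,-13)
```

```text
t 11.4 tcp [ 0.4509 -0.3123  0.2026] F [ 0.7 -0.5  0.2] w 85.1 g 0.0 yaw -12.59
row [-0.0018  0.0026  0.1026] [ 0.   -0.03  0.41]
collar 4696 0.061007461214347275 ((-1.5968132019042969, -2.490032196044922), (64.25444793701172, 103.97126770019531), 89.83073425292969) [[-52.7, -34.3], [50.1, 29.1]] ((-1.2129054069519043, -2.37166428565979), 60.54451370239258)
disc 4549 0.01491501410309587 ((6.377796173095703, -2.6545486450195312), (117.06551361083984, 132.5845184326172), 0.3375789523124695) [[-48.0, -65.6], [61.3, 60.1]] ((-1.4955682754516602, -2.7145490646362305), 66.64213562011719)
t 11.45 tcp [ 0.4509 -0.3125  0.2026] F [ 1.2  0.1 -0.6] w 85.5 g 0.0 yaw -12.59
row [-0.0018  0.0024  0.1026] [ 0.01 -0.03  0.41]
```

View pics/w4.png

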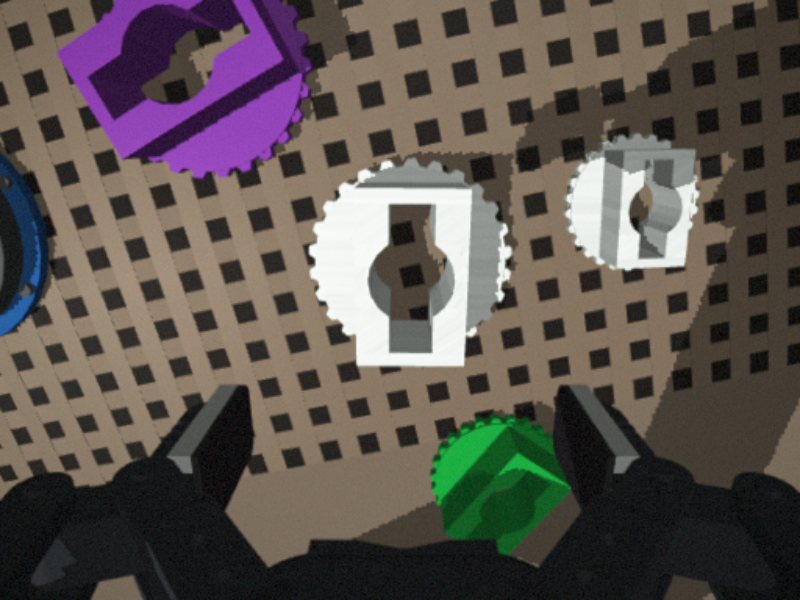

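The wrist view shows the sprocket's collar centred at (412,275), with the keyways running along the tool's x. I'll descend with 64 mm flats between the open fingers.

>>> carry_out(commands=[[-0.0015,0.0044,0.02,0,0,0.5],[-0.0015,0.0044,0.05,0,0,0.5],[-0.0015,0.0044,0.08,0,0,0.5],[-0.0015,0.0044,0.11,0,0,0.5],[-0.0015,0.0044,0.135,0,0,0.5],[-0.0015,0.0044,0.15,0,0,0.5],[-0.0015,0.0044,0.158,0,0,0.5],[-0.0015,0.0044,0.16,0,0,0.5]])

```text
time_s: 12.12
ee_pos: [0.4471, -0.3161, 0.0407]
tool_rot: [-3.119, 0.359, 0.004]
contact_force: [-0.2, -0.0, 0.1]
width: 0.998
grip_force: 0.0
```

>>> carry_out(commands=[[0,0,0,0,0,0],[0,0,0,0,0,0],[0,0,0.004,0,0,0],[0,0,0.008,0,0,0],[0,0,0.012,0,0,0],[0,0,0.016,0,0,0],[0,0,0.018,0,0,0],[0,0,0.018,0,0,0]])

```text
time_s: 12.78
ee_pos: [0.4473, -0.3167, 0.0235]
tool_rot: [-3.12, 0.36, 0.002]
contact_force: [-0.5, -0.7, 0.3]
width: 1.0
grip_force: 0.0
```

```bash
python3 -c "
from h import *
go(.4486,-.3165,.022,-13.1);camera('top');camera('top');camera('top');go(.4486,-.3165,.022,-13.1)"
```

```text
t 12.78 tcp [ 0.4473 -0.3167  0.0235] F [-0.5 -0.7  0.3] w 85.4 g 0.0 yaw -13.17
row [ 0.0012 -0.0005  0.0015] [-0.04  0.08 -0.07]
t 12.93 tcp [ 0.4479 -0.3172  0.0243] F [ 0.1 -0.   0.2] w 85.5 g 0.0 yaw -13.18
row [ 0.0005 -0.0009  0.0023] [-0.    0.   -0.08]
```

>>> carry_out(commands=[[0,0,0.002,0,0,0],[0,0,0.002,0,0,0],[0,0,0.002,0,0,0],[0,0,0.002,0,0,0],[0,0,0.002,0,0,0],[0,0,0.002,0,0,0],[0,0,0.002,0,0,0],[0,0,0.002,0,0,0]], gripper=0.0, grip_force=80)

```text
time_s: 13.6
ee_pos: [0.4481, -0.3172, 0.0226]
tool_rot: [-3.121, 0.361, -0.001]
contact_force: [0.7, 1.6, 2.6]
width: 0.739
grip_force: 91.2
```

>>> carry_out(commands=[[0,0,-0.004,0,0,0],[0,0,-0.015,0,0,0],[0,0,-0.035,0,0,0],[0,0,-0.06,0,0,0],[0,0,-0.09,0,0,0],[0,0,-0.12,0,0,0],[0,0,-0.145,0,0,0],[0,0,-0.155,0,0,0]])

```text
time_s: 14.27
ee_pos: [0.4489, -0.3182, 0.181]
tool_rot: [3.118, -0.36, 0.006]
contact_force: [2.2, -0.4, -6.6]
width: 0.737
grip_force: 91.0
```

```bash
python3 -c "
from h import *
go(.5395,.0045,.18,31.2);camera('top');camera('top');camera('top');camera('top');camera('top');camera('top');go(.5395,.0045,.18,31.2)"
```

```text
t 14.27 tcp [ 0.4489 -0.3182  0.181 ] F [ 2.2 -0.4 -6.6] w 62.9 g 91.0 yaw -13.17
row [ 1.470e-02 -3.349e-01  3.000e-04] [  0.22  -0.17 -44.37]
t 14.57 tcp [ 0.446  -0.3158  0.1741] F [-0.5 -0.4 -9. ] w 63.1 g 90.8 yaw -13.17
row [ 0.018  -0.3332 -0.0052] [ -0.24   0.23 -44.37]
```

>>> carry_out(commands=[[0,-0.008,0,0,0,0],[0.001,-0.023,0,0,0,0],[0.002,-0.045,0,0,0,0],[0.004,-0.072,0,0,0,0],[0.005,-0.1,0,0,0,0],[0.006,-0.128,0,0,0,0],[0.008,-0.156,0,0,0,0],[0.009,-0.18,0,0,0,0]])

```text
time_s: 15.23
ee_pos: [0.4971, -0.1413, 0.1757]
tool_rot: [-3.119, 0.36, 0.004]
contact_force: [0.9, 0.5, -8.1]
width: 0.74
grip_force: 90.7
```

>>> carry_out(commands=[[0.001,-0.025,0,0,0,-4],[0.002,-0.05,0,0,0,-10],[0.003,-0.075,0,0,0,-16],[0.004,-0.1,0,0,0,-22],[0.005,-0.12,0,0,0,-28],[0.006,-0.137,0,0,0,-34],[0.0065,-0.148,0,0,0,-39],[0.007,-0.152,0,0,0,-42]])

```text
time_s: 15.9
ee_pos: [0.5384, 0.0051, 0.1756]
tool_rot: [-3.038, -0.791, 0.004]
contact_force: [-0.8, -0.0, -8.3]
width: 0.735
grip_force: 90.5
```

```bash
python3 -c "
from h import *
go(.5395,.0045,.165,31.2);camera('top');camera('top');camera('top');camera('top');camera('top');camera('top');go(.5395,.0045,.165,31.2)"
```

```text
t 15.9 tcp [0.5384 0.0051 0.1756] F [-0.8 -0.  -8.3] w 62.7 g 90.5 yaw 29.17
row [0.0007 0.0011 0.0106] [-0.15  0.09 -2.03]
t 16.2 tcp [0.5385 0.0022 0.1766] F [ 0.  -0.8 -7.5] w 62.4 g 90.6 yaw 28.74
row [ 0.002  -0.0016  0.0116] [-0.03  0.07 -2.46]
```

>>> carry_out(commands=[[0.001,-0.0008,0,0,0,-1.2],[0.0015,-0.0015,0.005,0,0,-2.4],[0.0015,-0.0015,0.01,0,0,-2.4],[0.0015,-0.0015,0.012,0,0,-2.4],[0.0015,-0.0015,0.012,0,0,-2.4],[0.0015,-0.0015,0.012,0,0,-2.4],[0.0015,-0.0015,0.012,0,0,-2.4],[0.0015,-0.0015,0.012,0,0,-2.4]])

```text
time_s: 16.87
ee_pos: [0.5399, 0.0045, 0.1655]
tool_rot: [3.026, 0.845, 0.001]
contact_force: [-0.4, -0.7, -9.3]
width: 0.741
grip_force: 90.5
```

Run:
```python
from h import *
camera('top');camera('top');camera('top')
go(.5395,.0045,.165,31.2);zt=get_obs()["ee_pos"][2]
a=np.radians(31.2)
for n in("wrist","scene","top"):
    c=grab(n);P=cloud(c);hsv=cv2.cvtColor(c["frame"],cv2.COLOR_RGB2HSV);H,S,V=[hsv[...,i].astype(int) for i in range(3)];z=P[...,2]
    q=P[...,:2]-[.538,.0045];s=q@[np.cos(a),np.sin(a)]*1000;t=q@[-np.sin(a),np.cos(a)]*1000;r=np.hypot(s,t)
    for nm,z0 in(("collar",zt-.0226+.06),("disc",zt-.0226+.014)):
        m=(r<80)&(abs(z-z0)<.005)&(S<70)&(V>110)
        if m.sum()>20:
            A=np.c_[s[m],t[m]].astype(np.float32);print(n,nm,m.sum(),np.median(z[m]).round(4),cv2.minAreaRect(A),np.percentile(A,[1,99],axis=0).round(1).tolist(),cv2.minEnclosingCircle(A))
    k=(r<60)&(S>120)&(H>15)&(H<35)&(abs(z-.114)<.006)
    if k.sum()>5:print(n,"tab",k.sum(),np.percentile(s[k],[1,99]).round(1),np.percentile(t[k],[1,99]).round(1))
    if n=="wrist":save(cv2.resize(c["frame"],(800,600)),"w5.png")
```

```text
t 17.02 tcp [0.5399 0.0045 0.1655] F [ 0.2  0.9 -7.8] w 63.1 g 90.5 yaw 31.23
row [-0.0004 -0.0002  0.0005] [ 0.02 -0.02  0.03]
wrist collar 17759 0.204 ((13.09377670288086, -1.1047439575195312), (67.70018768310547, 79.17073059082031), 89.91914367675781) [[-21.5, -32.5], [52.3, 30.2]] ((14.208261489868164, -1.1087461709976196), 49.380027770996094)
wrist disc 8844 0.1578 ((14.661602020263672, -5.9771881103515625), (131.1722412109375, 102.11446380615234), 67.37757873535156) [[-9.6, -65.1], [64.5, 62.6]] ((0.7680178880691528, -1.151908278465271), 66.63150024414062)
wrist tab 850 [-13.5  10.2] [-7.8  5.5]
scene collar 369 0.2019 ((6.090999603271484, 0.6961784362792969), (78.25811004638672, 105.97412109375), 82.99153900146484) [[-47.6, -38.5], [55.5, 34.9]] ((2.8654050827026367, -0.35850128531455994), 61.32912826538086)
scene disc 620 0.1559 ((15.903827667236328, -22.499679565429688), (132.94314575195312, 83.77552032470703), 29.840177536010742) [[-49.5, -65.4], [66.8, 31.3]] ((3.7784721851348877, -1.6694202423095703), 67.12523651123047)
top collar 246 0.2021 ((-27.640342712402344, -6.418788909912109), (45.39836502075195, 55.848793029785156), 1.1872718334197998) [[-50.5, -33.0], [-6.1, 19.1]] ((-28.115205764770508, -5.483067512512207), 34.81380844116211)
top disc 380 0.1561 ((-19.953166961669922, -2.1688690185546875), (119.69740295410156, 88.44019317626953), 77.98668670654297) [[-62.1, -64.6], [11.5, 27.4]] ((-1.470206379890442, -3.8650505542755127), 63.16515350341797)
top tab 14 [-12.3  -3.9] [-7.3  0.2]
```

View pics/w5.png

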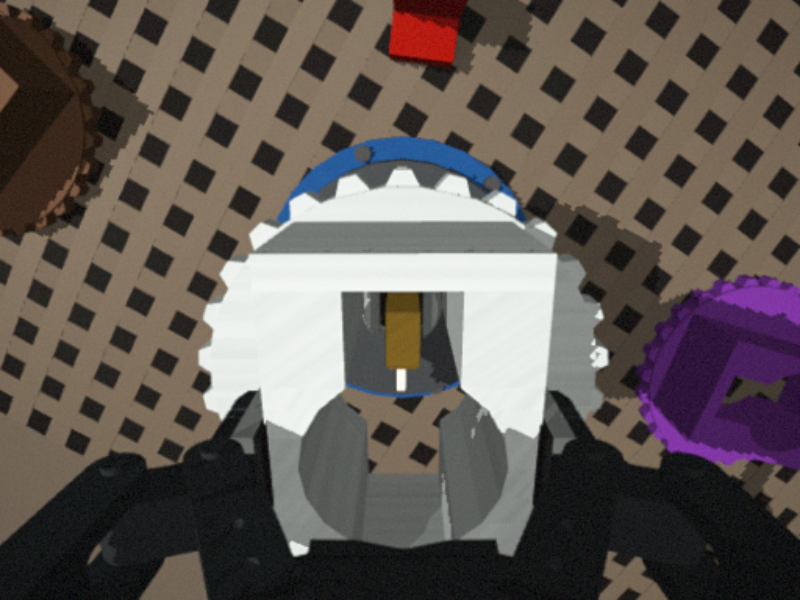

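Keyway (342–463) and key (386–421) are centred on each other across. Along the slot, the sprocket sits about 2.5 mm too far out, so I'll correct that and lower.

>>> carry_out(commands=[[-0.0015,0,0.003,0,0,0],[-0.0025,0,0.009,0,0,0],[-0.0025,0,0.017,0,0,0],[-0.0025,0,0.026,0,0,0],[-0.0025,0,0.034,0,0,0],[-0.0025,0,0.04,0,0,0],[-0.0025,0,0.044,0,0,0],[-0.0025,0,0.045,0,0,0]])

```text
time_s: 17.83
ee_pos: [0.5367, 0.0032, 0.1187]
tool_rot: [-3.025, -0.845, 0.004]
contact_force: [0.1, -0.5, -7.6]
width: 0.741
grip_force: 90.5
```

>>> carry_out(commands=[[0,0,0.001,0,0,0],[0,0,0.003,0,0,0],[0,0,0.006,0,0,0],[0,0,0.01,0,0,0],[0,0,0.014,0,0,0],[0,0,0.017,0,0,0],[0,0,0.019,0,0,0],[0,0,0.02,0,0,0]])

```text
time_s: 18.5
ee_pos: [0.5372, 0.0032, 0.0997]
tool_rot: [-3.025, -0.845, 0.001]
contact_force: [-0.0, -0.2, -7.9]
width: 0.735
grip_force: 90.5
```

```bash
python3 -c "
from h import *
go(.5377,.0033,.06,31.2);camera('top');camera('top');camera('top');go(.5377,.0033,.06,31.2)"
```

```text
t 18.5 tcp [0.5372 0.0032 0.0997] F [-0.  -0.2 -7.9] w 62.7 g 90.5 yaw 31.23
row [0.0005 0.0002 0.0397] [-0.03  0.04  0.03]
t 18.65 tcp [0.5376 0.0032 0.1002] F [ 0.1 -0.7 -7.1] w 62.9 g 90.5 yaw 31.23
row [ 0.0002 -0.      0.0402] [-0.    0.01  0.03]
```

>>> carry_out(commands=[[0,0,0.001,0,0,0],[0,0,0.003,0,0,0],[0,0,0.006,0,0,0],[0,0,0.01,0,0,0],[0,0,0.014,0,0,0],[0,0,0.017,0,0,0],[0,0,0.019,0,0,0],[0,0,0.02,0,0,0]])

```text
time_s: 19.32
ee_pos: [0.5372, 0.0032, 0.0796]
tool_rot: [-3.025, -0.845, 0.002]
contact_force: [-0.2, -0.5, -8.8]
width: 0.739
grip_force: 90.5
```

>>> carry_out(commands=[[0,0,0.001,0,0,0],[0,0,0.003,0,0,0],[0,0,0.006,0,0,0],[0,0,0.01,0,0,0],[0,0,0.014,0,0,0],[0,0,0.017,0,0,0],[0,0,0.019,0,0,0],[0,0,0.02,0,0,0]])

```text
time_s: 19.98
ee_pos: [0.5372, 0.0032, 0.0597]
tool_rot: [-3.025, -0.845, 0.001]
contact_force: [-0.4, 0.1, -7.8]
width: 0.735
grip_force: 90.5
```

```bash
python3 -c "
from h import *
go(.5377,.0033,.0526,31.2);camera('top');camera('top');camera('top');go(.5377,.0033,.0526,31.2)"
```

```text
t 19.98 tcp [0.5372 0.0032 0.0597] F [-0.4  0.1 -7.8] w 62.7 g 90.5 yaw 31.22
row [0.0005 0.0002 0.0071] [-0.03  0.04  0.02]
t 20.13 tcp [0.5376 0.0032 0.0602] F [-0.6 -0.5 -7.9] w 62.9 g 90.5 yaw 31.23
row [0.0001 0.     0.0076] [-0.01  0.01  0.03]
```

Clear so far. Now the last 8 mm, slowly.

>>> carry_out(commands=[[0,0,0.0008,0,0,0],[0,0,0.0016,0,0,0],[0,0,0.0024,0,0,0],[0,0,0.0032,0,0,0],[0,0,0.004,0,0,0],[0,0,0.0048,0,0,0],[0,0,0.0055,0,0,0],[0,0,0.006,0,0,0]])

```text
time_s: 20.8
ee_pos: [0.5375, 0.0032, 0.0542]
tool_rot: [-3.026, -0.845, 0.0]
contact_force: [-0.5, -0.5, -8.1]
width: 0.737
grip_force: 90.5
```

>>> carry_out(commands=[[0,0,0.0003,0,0,0],[0,0,0.0006,0,0,0],[0,0,0.0009,0,0,0],[0,0,0.0012,0,0,0],[0,0,0.0015,0,0,0],[0,0,0.0018,0,0,0],[0,0,0.002,0,0,0],[0,0,0.002,0,0,0]])

```text
time_s: 21.47
ee_pos: [0.5377, 0.0032, 0.0526]
tool_rot: [-3.026, -0.845, -0.0]
contact_force: [-1.2, 0.7, -5.0]
width: 0.736
grip_force: 91.1
```

>>> carry_out(commands=[[0,0,0.0003,0,0,0],[0,0,0.0006,0,0,0],[0,0,0.0009,0,0,0],[0,0,0.0012,0,0,0],[0,0,0.0012,0,0,0],[0,0,0.0012,0,0,0]])

```text
time_s: 21.97
ee_pos: [0.5377, 0.0032, 0.0525]
tool_rot: [-3.026, -0.846, 0.0]
contact_force: [-6.0, -0.2, 7.4]
width: 0.739
grip_force: 92.3
```

```bash
python3 -c "
from h import *
go(.5377,.0033,.0526,31.2);print(get_obs()['torque'])"
```

```text
t 21.97 tcp [0.5377 0.0032 0.0525] F [-6.  -0.2  7.4] w 63.1 g 92.3 yaw 31.23
row [ 0.0001 -0.0001 -0.0001] [-0.    0.01  0.03]
[ 0.2995406   1.18393309 -0.0030327 ]
```

The sprocket is seated at the expected height. I'll unload, release and rise.

>>> carry_out(commands=[[0,0,-0.0008,0,0,0],[0,0,-0.0012,0,0,0],[0,0,-0.0012,0,0,0]])

```text
time_s: 22.22
ee_pos: [0.5377, 0.0032, 0.0526]
tool_rot: [3.026, 0.846, 0.0]
contact_force: [-3.2, 0.3, 0.3]
width: 0.739
grip_force: 91.7
```

>>> carry_out(commands=[[0,0,0,0,0,0],[0,0,0,0,0,0],[0,0,0,0,0,0],[0,0,0,0,0,0],[0,0,0,0,0,0],[0,0,0,0,0,0]], gripper=0.0854)

```text
time_s: 22.72
ee_pos: [0.538, 0.0032, 0.0525]
tool_rot: [3.025, 0.845, 0.001]
contact_force: [0.1, -0.1, -0.2]
width: 1.003
grip_force: 0.0
```

>>> carry_out(commands=[[0,0,-0.005,0,0,0],[0,0,-0.02,0,0,0],[0,0,-0.045,0,0,0],[0,0,-0.075,0,0,0],[0,0,-0.105,0,0,0],[0,0,-0.13,0,0,0],[0,0,-0.145,0,0,0],[0,0,-0.15,0,0,0]])

```text
time_s: 23.38
ee_pos: [0.5398, 0.0031, 0.2066]
tool_rot: [3.024, 0.845, 0.01]
contact_force: [-0.4, -0.7, 0.7]
width: 0.999
grip_force: 0.0
```

>>> carry_out(commands=[[-0.02,0,0,0,0,0],[-0.05,0,0,0,0,0],[-0.07,0,0,0,0,0],[-0.08,0,0,0,0,0],[-0.08,0,0,0,0,0],[-0.08,0,0,0,0,0]])

```text
time_s: 23.88
ee_pos: [0.4693, -0.0383, 0.2021]
tool_rot: [-3.026, -0.844, -0.001]
contact_force: [0.4, -0.3, -0.0]
width: 0.998
grip_force: 0.0
```

Run:
```python
from h import *
a=np.radians(31.2)
F=[]
for n in("wrist","scene"):
    c=grab(n);P=cloud(c);hsv=cv2.cvtColor(c["frame"],cv2.COLOR_RGB2HSV);H,S,V=[hsv[...,i].astype(int) for i in range(3)];z=P[...,2]
    q=P[...,:2]-[.538,.0045];s=q@[np.cos(a),np.sin(a)]*1000;t=q@[-np.sin(a),np.cos(a)]*1000;r=np.hypot(s,t)
    for nm,z0 in(("collar",.09),("disc",.044)):
        m=(r<85)&(abs(z-z0)<.005)&(S<70)&(V>110)
        if m.sum()>20:
            A=np.c_[s[m],t[m],1e3*z[m]];b=np.linalg.lstsq(np.c_[A[:,:2],np.ones(len(A))],A[:,2],rcond=None)[0]
            print(n,nm,m.sum(),"z",np.median(z[m]).round(4),"slope",b[:2].round(4),cv2.minAreaRect(A[:,:2].astype(np.float32)))
    k=(r<60)&(S>120)&(H>15)&(H<35)&(abs(z-.114)<.006)
    if k.sum()>5:print(n,"tab",k.sum(),np.median(z[k]),np.percentile(s[k],[1,99]).round(1),np.percentile(t[k],[1,99]).round(1))
    F.append(c["frame"])
save(np.hstack([cv2.resize(f,(400,300)) for f in F]),"end.png")
```

```text
wrist collar 7126 z 0.091 slope [ 0.0004 -0.0003] ((-2.446521759033203, -1.2168350219726562), (64.6055908203125, 103.66108703613281), 89.90658569335938)
wrist disc 5337 z 0.0449 slope [-0.0009  0.0003] ((-2.2451839447021484, -0.8826828002929688), (129.2374267578125, 132.23074340820312), 27.493139266967773)
wrist tab 774 0.1149963572918219 [-13.7   9.5] [-7.5  5.9]
scene collar 468 z 0.0886 slope [0.0011 0.0043] ((-0.08127593994140625, -1.6055831909179688), (107.35514831542969, 67.38494873046875), 0.9989697933197021)
scene disc 576 z 0.0427 slope [-0.0119  0.0207] ((16.869409561157227, -23.16185760498047), (132.99342346191406, 79.38191223144531), 35.70724868774414)
scene tab 57 0.11190825805596788 [-10.3  12.1] [-8.9  6.6]
```

View pics/end.png

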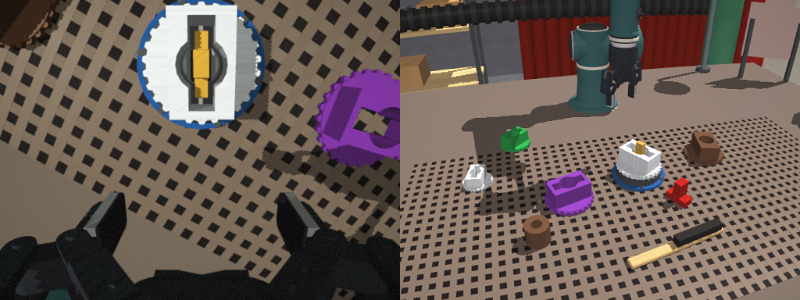

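The sprocket lies flat and centred at (201,65), with its collar top at 90 mm. The key stands centred in its keyways, and the gripper is well clear.

```bash
python3 -c "
from plant import *
print(sign_off())"
```

```text
the job is handed in; nothing more can be done
None
```

The job is done and handed in at about 24 s: the brass key is home and centred in the slot, and the bare aluminium sprocket lies flat on the turntable over it, released, with the gripper clear.

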